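Square the corner of the medicine hatch

TASK

The plywood medicine bay on the counter is being fitted and its corner has to be held true: swing its door wide open by the handle, leave it open, then take the metal square by its wooden grip and push it, flat on the counter, into the bay's far corner on the side away from the door's hinge, the long leg along the side wall and out through the doorway, until both outer edges touch the walls. Finish while still holding the grip and keeping the square pressed against both walls; leave the other things on the counter where they are.

Things in the scene. Friction and masses are not known exactly. Their poses are not given: they have to be found in the camera images.
- bay: Open-topped plywood bay fixed to the counter; does not move. Origin on the counter at the middle of the doorway. Its x axis points into the bay (away from the robot), its y axis towards the door's hinge side, z up. Inside it is 150 mm deep (x 0 to 150 mm) and 200 mm wide (y -100 to +100 mm); walls 12 mm thick and 70 mm high, no floor and no sill: things inside stand on the counter. Closed door covers x -13 to -1 mm.
- back_wall: Far wall of the bay, fixed; its inner face is the plane x = 150 mm of the bay. Origin at the foot of the middle of that face; axes as the bay's.
- side_wall: Side wall of the bay away from the hinge, fixed; its inner face is the plane y = -100 mm of the bay, from x 0 to 150 mm. Origin at the foot of the face at the doorway; axes as the bay's.
- bay_corner (a point): The inner far corner (back wall meets side wall), 4 mm above the counter; 150, -100 mm in the bay's frame; axes as the bay's.
- door (a joint): Angle of the bay's door (plywood, 12 mm thick, 208 mm wide, top 68 mm above the counter): 0 shut, grows as it swings out towards the robot, stop at 1.8 rad. Light friction hinge (about 0.06 N m), stays where it is left. It opens clockwise seen from above.
- door_hinge (a point): On the upright hinge axis of the door, at the +y end of the doorway, 80 mm above the counter.
- door_handle (a point): On the axis of the door handle, 80 mm above the counter. The handle is an upright round steel post, 14 mm across, from 25 to 105 mm above the counter with a free top end, 40 mm in front of the door's outer face and 138 mm from the hinge axis; one bracket at 33 mm height (top 38 mm) and an 18 to 53 mm high mounting plate join it to the door. It can be pinched from above and turns freely in the fingers. Axes turn with the door.
- square: Dark metal carpenter's square lying flat, loose, about 0.35 kg, 8 mm thick. Origin on its underside right below the middle of the grip. Long leg: 200 mm along x (x -120 to +80 mm), 30 mm wide (y -50 to -20 mm). Short leg: x 50 to 80 mm, y -50 to +70 mm. Outer edges are x = +80 mm (goes to the back wall) and y = -50 mm (goes to the side wall). A web fills the inside, x -50 to 50 mm, up to y = 25 mm. When seated its x and y axes are parallel to the bay's.
- square_grip (a point): Middle of the upright wooden grip on the square: a block 60 mm along x, 22 mm along y, from 8 to 56 mm above the underside; this point is 32 mm above the underside. Axes as the square's.
- square_corner (a point): The outer corner of the square at half thickness (80, -50, 4 mm from its origin). Axes as the square's.
- pill_bottle: Bystander: brown jar, 52 mm across, 95 mm high, upright. Origin at the middle of its foot.
- pill_jar: Bystander: small white jar, 34 mm across, 50 mm high, standing inside the bay on the hinge side. Origin at the middle of its foot.
- canister: Bystander: white domed canister, 88 mm across, 175 mm high. Origin at the middle of its foot.
- screwdriver: Bystander: screwdriver, 180 mm long, lying. Origin at its middle, underside.
- tape_roll: Bystander: cardboard ring, 60 mm across, 22 mm high, lying flat. Origin at the middle of its foot.
- carton: Bystander: cardboard carton 70 x 110 x 45 mm. Origin at the middle of its underside.
- mug: Bystander: white mug, 76 mm across, 90 mm high. Origin at the middle of its foot.

How it is judged:
By the outcome, as a careful person would: the job done as asked, in the order asked, and still so for the second after the job is handed in, while the arm keeps its last pose, push and grip.
It also fails if it takes over 66 s, if anything falls off the work surface, if the arm or the gripper's body presses on something with over 40 N, if the wrist force passes 120 N, or if a joint passes its speed limit or range.

ROBOT

A 7-joint arm with a two-finger parallel gripper is mounted at the origin on the work surface. World frame = base frame: x ahead of the robot, y to its left, z up, the work surface at z = 0. Lengths are in m, angles in degrees, forces in N, time in s.
With the tool pointing down it reaches from about 0.425 to 0.875 m from the base axis. Payload 4.7 kg.
Tool frame: the origin (TCP) lies between the finger pads; the fingertips stand 8 mm ahead of it and the grasp point (between the pads) lies 11 mm behind it; x points along the fingers, z is the direction in which the jaws open and shut, and the axes are right-handed (so a half turn about x gives the same grasp; the last joint's range is limited). The gripper opens to 87 mm and grips with 3 to 60 N. Pads are 19 mm wide; open, the fingers measure 117 mm over their backs; the gripper's body (75 mm by 190 mm) begins 51 mm behind the grasp point.
Start: joints at [-62.561, 18.392, -4.016, 83.108, 1.295, 78.541, -3.26], TCP at [0.291, 0.581, 0.231] pointing down, gripper open.
Joint ranges: [-163.93, 163.93], [-17.29, 119.83], [-79.2, 71.16], [3.27, 140.29], [-89.18, 269.18], [5.43, 117.66], [-154.24, 154.24]. Speed limits (degrees/s): [147.25, 147.25, 180, 180, 180, 180, 180].

INTERFACE

Orientations are given as [roll, pitch, yaw] about the fixed x, y, z axes, in that order (R = Rz(yaw) Ry(pitch) Rx(roll)).
In Python, from cell import telemetry, vision, sign_off gives the robot as it stands. The module is installed in compiled form; this text tells all that it offers.
- The arm moves only by the tool drive_tool, never from a script. Its arguments are lists of equal length, an entry for each row: "offset": the shift along the tool's x, y, z in m, a list of three; "angular": the turn, a rotation vector about the tool's x, y, z in rad, a list of three. A call has 1 to 10 rows; each row is the pose to reach, as a shift and turn from the pose measured when the call began, along the tool's axes at that moment; what a row does not reach only later rows make up. A row lasts 1/8 s, in which the tool goes at most 62.5 mm and 10.7 degrees, less where a joint would pass 70% of its speed; a pose out of reach is approached as far as the arm can. A call with a gripper value outside its range is refused whole. "fingers" is the closure, from -1 (fully open) to 1 (shut), set as the call begins (left out, the last holds). The fingers move at their own pace and stop on an object; "squeeze" is the grip in N (left out, the last holds). Time passes only in rows, so rows that repeat a pose let the fingers close. It gives the time, the measured TCP pose, the force and the opening at its end, in the units of the state.
- telemetry.get_obs(): the state, without advancing time (a new reading comes with each control period).
- vision.read_camera(name): name is "side" or "top"; returns a dict with "pixels" (384x512x3 uint8, red, green, blue), "intrinsics" (3x3 intrinsics, pixels), "world_from_camera" (4x4, takes a point from camera to world coordinates). Camera axes: x right, y up, looking along -z (the intrinsics and any distortion apply to the point x, -y, -z); pixel columns grow to the right and rows downward; lengths in m; the calibration is good to about 2 mm. A picture is of the moment at which its call begins. There is no depth.
- sign_off(): hands the job in, once; it reports no verdict.
The state is a dict: "time_s": time; "qpos": joint angles; "joint_velocities": joint speeds; "effort": joint torques, N m; "tool_pos": TCP position; "tool_rot": TCP orientation; "force": force on the tool from outside, world axes, zero at the start; "wrist_torque": the same for the moment, N m; "grip_width": finger opening in m.
Only numpy, scipy, OpenCV 4.12 (cv2) and the standard library are available. Lean on these libraries where they do the work, as an engineer would, in place of code of your own. Each camera call takes 0.05 s, during which the arm holds its last target.

## Working session

There is one attempt and no reset: what is moved stays moved. The work goes in short steps, Python scripts to look and compute and a tool call to move; the robot and the scene stay as the last step left them, time stands still between calls to the robot, and variables do not carry over. Pictures are saved under pics/ and viewed, and the job is handed in when it is done.

Besides the shell and the picture viewer there is one more tool, called after "Request:" as a command line: name --argument value ..., lists and objects as JSON in quotes. drive_tool: Moves the arm, as the interface text tells. Its arguments: {"type":"object","properties":{"offset":{"type":"array"},"angular":{"type":"array"},"fingers":{"type":"number"},"squeeze":{"type":"number"}},"required":["offset","angular"]}

```bash
mkdir -p pics
python3 - <<'E'
from cell import telemetry, vision
import cv2,pickle
print(telemetry.get_obs())
for n in("top","side"):
    c=vision.read_camera(n); pickle.dump(c,open(f'{n}0.pkl','wb'))
    cv2.imwrite(f'pics/{n}0.png',cv2.resize(c["pixels"][:,:,::-1],(800,600),interpolation=cv2.INTER_CUBIC))
    print(n,{k:v for k,v in c.items() if k!="pixels"})
E
```

```text
{'time_s': 0.0, 'qpos': array([-62.56269241,  18.43908341,  -4.01677415,  83.17352751,
         1.29598484,  78.54010608,  -3.26063392]), 'joint_velocities': array([-0.05370003,  0.0568999 ,  0.05263013,  0.01261965, -0.06041294,
        0.05867644, -0.02465491]), 'effort': array([-7.46390360e-04, -4.91277838e+01, -4.04345104e-01, -3.12532496e+01,
       -6.39301445e-02,  4.36713675e-02,  1.77364564e-04]), 'tool_pos': array([0.29114502, 0.58056334, 0.22947344]), 'tool_rot': array([-176.68396029,   89.89240358, -113.3108068 ]), 'force': array([ 0.52023916,  0.34570133, -0.26757387]), 'wrist_torque': array([0.02675898, 0.00365351, 0.05657357]), 'grip_width': 0.08702773196995663}
top {'intrinsics': array([[372.7515055 ,   0.        , 258.68833532],
       [  0.        , 372.7515055 , 188.35883951],
       [  0.        ,   0.        ,   1.        ]]), 'world_from_camera': array([[ 0.02994428,  0.99483951, -0.09694163,  0.44387922],
       [-0.99922608,  0.02731854, -0.02830095, -0.00266058],
       [-0.0255066 ,  0.09771406,  0.99488762,  1.37247301],
       [ 0.        ,  0.        ,  0.        ,  1.        ]])}
side {'intrinsics': array([[399.16431972,   0.        , 253.35288713],
       [  0.        , 399.16431972, 195.55516935],
       [  0.        ,   0.        ,   1.        ]]), 'world_from_camera': array([[ 0.97279008,  0.14392667, -0.18156148,  0.35371481],
       [-0.23083452,  0.53486634, -0.81279359, -1.0036799 ],
       [-0.01987155,  0.8325882 ,  0.55353591,  0.76381918],
       [ 0.        ,  0.        ,  0.        ,  1.        ]])}
```

View pics/top0.png

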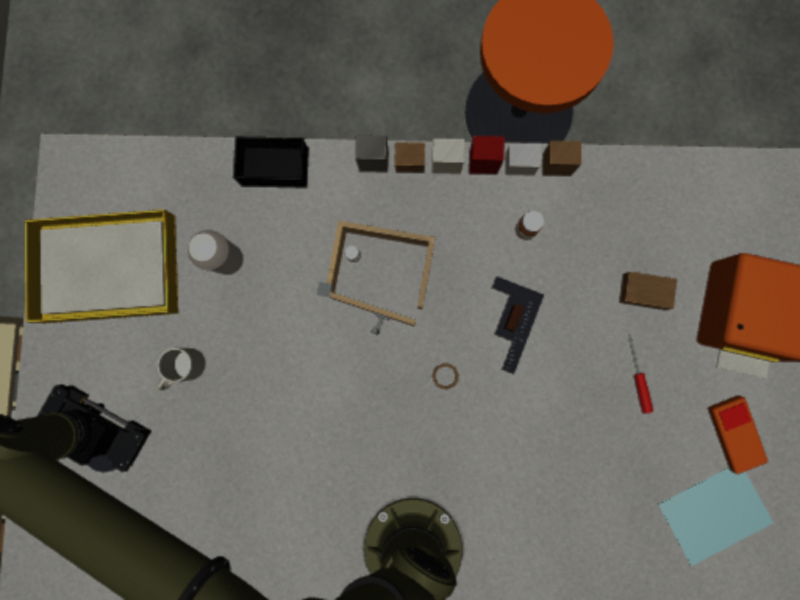

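View pics/side0.png

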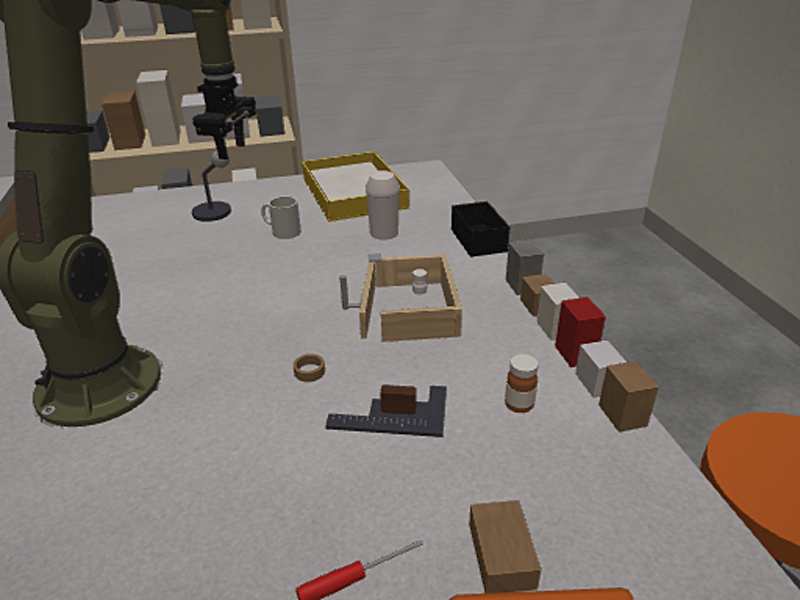

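The top view shows the bay at about (380,270) of 800x600, with the door slightly ajar and its handle at (377,325). The square is at (515,325) and the tape ring at (445,376). I'll zoom in to measure them.

Run:
```python
import cv2,pickle
c=pickle.load(open('top0.pkl','rb'))["pixels"][:,:,::-1]
cv2.imwrite('pics/t1.png',cv2.resize(c[135:225,200:290],(800,600)[:1]*1+(800,) if 0 else (600,600),interpolation=cv2.INTER_CUBIC))
cv2.imwrite('pics/t2.png',cv2.resize(c[170:245,270:370],(800,600),interpolation=cv2.INTER_CUBIC))
c=pickle.load(open('side0.pkl','rb'))["pixels"][:,:,::-1]
cv2.imwrite('pics/s1.png',cv2.resize(c[155:230,205:305],(800,600),interpolation=cv2.INTER_CUBIC))
cv2.imwrite('pics/s2.png',cv2.resize(c[220:295,200:300],(800,600),interpolation=cv2.INTER_CUBIC))
```

```text
(no output)
```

View pics/t1.png

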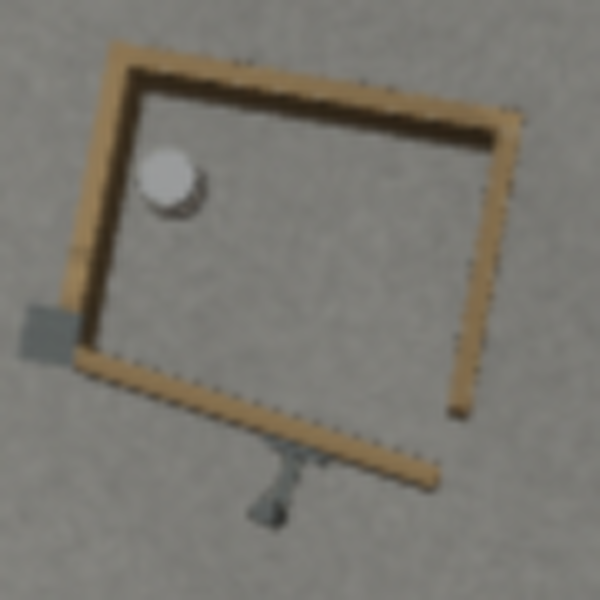

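View pics/t2.png

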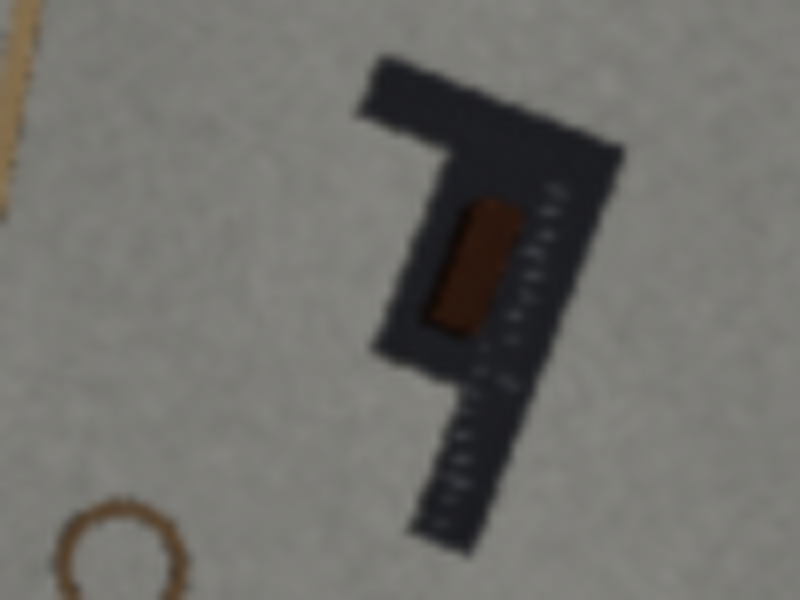

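View pics/s1.png

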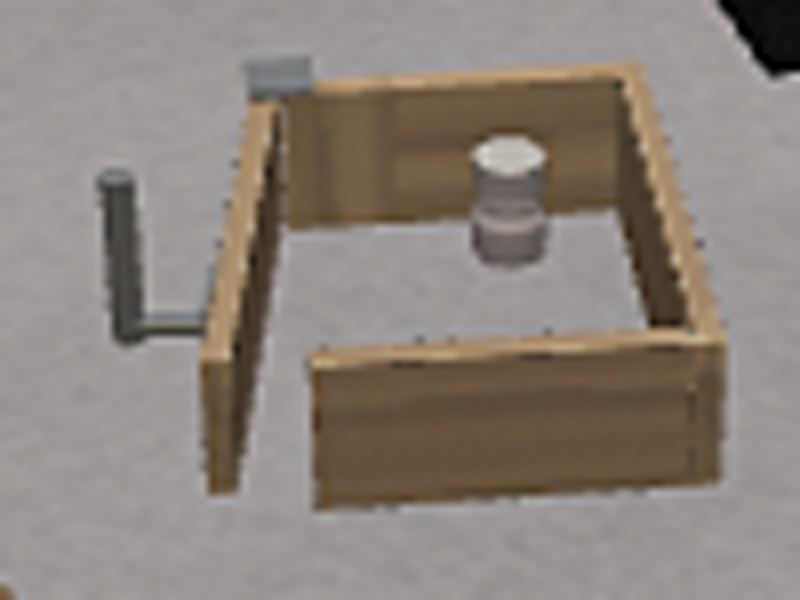

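View pics/s2.png

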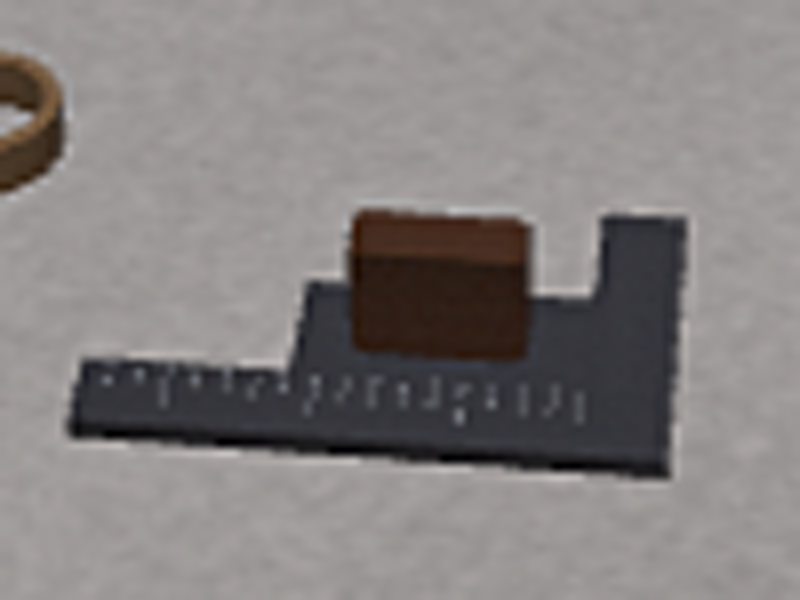

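```bash
cat > h.py <<'E'
import numpy as np,pickle
from scipy.optimize import least_squares
from scipy.spatial.transform import Rotation as Rn
def cam(n,t='0'): return pickle.load(open(f'{n}{t}.pkl','rb'))
def proj(c,P):
    P=np.atleast_2d(P);M=np.linalg.inv(c['world_from_camera']);q=P@M[:3,:3].T+M[:3,3]
    k=c['intrinsics'];return np.c_[k[0,0]*q[:,0]/-q[:,2]+k[0,2],k[1,1]*-q[:,1]/-q[:,2]+k[1,2]]
def back(c,uv,z):
    k=c['intrinsics'];uv=np.asarray(uv,float)
    d=np.array([(uv[0]-k[0,2])/k[0,0],-(uv[1]-k[1,2])/k[1,1],-1]);W=c['world_from_camera']
    d=W[:3,:3]@d;return W[:3,3]+d*(z-W[2,3])/d[2]
def uv(p,o,s): return (np.array(p)+.5)/s-.5+np.array(o)
def fit(obs,x0,bounds=None):
    # obs: list (cam, bodypoint mm, pixel)
    def pts(x):
        r=[]
        c,s=np.cos(x[2]),np.sin(x[2])
        for C,b,p in obs:
            b=np.array(b)/1000;P=[x[0]+c*b[0]-s*b[1],x[1]+s*b[0]+c*b[1],b[2]]
            r.append(proj(C,P)[0]-p)
        return np.array(r)
    r=least_squares(lambda x:pts(x).ravel(),x0,loss='soft_l1')
    return r.x,pts(r.x)
E
python3 - <<'E'
from h import *
T,S=cam('top'),cam('side')
t1=lambda *p:uv(p,(200,135),600/90); t2=lambda *p:uv(p,(270,170),8)
s1=lambda *p:uv(p,(205,155),8); s2=lambda *p:uv(p,(200,220),8)
bt=[(T,(162,112,70),t1(112,45)),(T,(162,-112,70),t1(522,115)),(T,(0,-100,70),t1(448,403)),(T,(0,-112,70),t1(472,406)),(T,(150,-100,70),t1(500,132)),(T,(150,100,70),t1(133,70))]
bs=[(S,(0,-112,70),s1(313,367)),(S,(162,-112,70),s1(722,343)),(S,(0,-112,0),s1(315,508)),(S,(162,-112,0),s1(720,483)),(S,(162,112,70),s1(642,65)),(S,(150,100,0),s1(618,208))]
qt=[(T,(80,-50,8),t2(625,148)),(T,(80,70,8),t2(385,57)),(T,(-120,-50,8),t2(472,556)),(T,(50,70,8),t2(357,115)),(T,(-50,25,8),t2(373,350)),(T,(-120,-20,8),t2(408,533))]
qs=[(S,(80,-50,0),s2(669,478)),(S,(-120,-50,0),s2(68,437)),(S,(80,70,8),s2(688,216)),(S,(50,70,8),s2(603,215)),(S,(-120,-20,8),s2(83,358)),(S,(-50,25,8),s2(308,284))]
for nm,o,x0 in (('bay t',bt,(.6,0,0)),('bay s',bs,(.6,0,0)),('bay',bt+bs,(.6,0,0)),('sq t',qt,(.6,-.3,0)),('sq s',qs,(.6,-.3,0)),('sq',qt+qs,(.6,-.3,0))):
    x,r=fit(o,x0);print(nm,x[:2].round(4),np.degrees(x[2]).round(2),'rms',np.sqrt((r**2).mean()).round(2))
    if nm in('bay','sq'):print(r.round(1).tolist())
print('handle top',back(T,t1(270,515),.1),back(S,s1(117,178),.105), 'plane',back(S,s1(128,335),.03))
x,_=fit(bt+bs,(.6,0,0))
c,s=np.cos(x[2]),np.sin(x[2])
def w2b(P): d=P[:2]-x[:2];return np.array([c*d[0]+s*d[1],-s*d[0]+c*d[1]])*1000
print('door free end in bay (outer, inner):',w2b(back(T,t1(435,490),.066)),w2b(back(T,t1(440,468),.068)),'side',w2b(back(S,s1(203,358),.068)),w2b(back(S,s1(233,358),.068)),'hinge end',w2b(back(T,t1(77,368),.068)))
print('hinge plate',w2b(back(T,t1(48,333),.08)), 'handle', w2b(back(T,t1(270,515),.1)),w2b(back(S,s1(117,178),.105)))
print('tape',back(T,t2(122,562),.022), 'jar',back(T,t1(167,178),.05))
o=cam('top')
E
```

```text
bay t [0.56   0.1031] -8.23 rms 0.44
bay s [0.5626 0.1088] -8.89 rms 0.3
bay [0.561  0.1047] -8.53 rms 0.54
[[-0.3, -0.7], [0.1, -0.6], [-0.1, 0.5], [-0.4, 0.7], [-0.5, -0.4], [-0.7, -0.7], [-0.4, 0.5], [0.5, 0.2], [0.1, 1.1], [-0.0, 0.8], [-0.2, 0.1], [-0.4, 0.9]]
sq t [ 0.5286 -0.216 ] -20.1 rms 0.27
sq s [ 0.5296 -0.2145] -19.84 rms 0.2
sq [ 0.5292 -0.2153] -19.97 rms 0.3
[[0.1, -0.1], [-0.7, -0.7], [-0.1, 0.1], [-0.1, -0.4], [-0.3, 0.1], [0.1, -0.1], [-0.2, 0.4], [0.0, 0.3], [-0.3, 0.6], [-0.1, 0.1], [0.2, 0.2], [-0.1, -0.1]]
handle top [0.4856482  0.09467777 0.1       ] [0.48870114 0.09833179 0.105     ] plane [0.48799821 0.09699313 0.03      ]
door free end in bay (outer, inner): [ -44.05873103 -101.38315416] [ -32.31300626 -101.96528586] side [-40.65631725 -95.30327435] [-29.03491427 -96.62685061] hinge end [-14.09876147  96.40168414]
hinge plate [  0.55737378 112.93841225] handle [-73.04587503 -21.04352582] [-70.56861898 -16.97712801]
tape [ 0.39269679 -0.06348949  0.022     ] jar [0.66730641 0.16052358 0.05      ]
```

```bash
cat >> h.py <<'E'
def toolR(rpy): return Rn.from_euler('xyz',rpy,degrees=True).as_matrix()
def target(psi):
    x=np.array([0,0,-1.]);z=np.array([np.cos(np.radians(psi)),np.sin(np.radians(psi)),0]);y=np.cross(z,x);return np.c_[x,y,z]
def rows(o,wps):
    """wps: list of (pos, psi deg of tool z); print offset/angular relative to pose o"""
    R=toolR(o['tool_rot']);p=o['tool_pos']
    off=[];an=[]
    for P,psi in wps:
        off.append((R.T@(np.array(P)-p)).round(4).tolist())
        an.append(Rn.from_matrix(R.T@target(psi)).as_rotvec().round(4).tolist())
    print('offset',off);print('angular',an)
def psi(o):
    z=toolR(o['tool_rot'])[:,2];return np.degrees(np.arctan2(z[1],z[0]))
E
python3 - <<'E'
from h import *
from cell import telemetry
o=telemetry.get_obs()
print(toolR(o['tool_rot']).round(3),psi(o))
T=cam('top')
s=512/800
print('canister',back(T,(207*s,247*s),.17),'mug',back(T,(175*s,365*s),.09))
rows(o,[((.487,.0965,.20),-36),((.487,.0965,.083),-36)])
rows(o,[((.487,.0965,.20),144)])
E
```

```text
[[-0.001 -0.894  0.448]
 [-0.002  0.448  0.894]
 [-1.    -0.    -0.002]] 63.37275816526515
canister [0.64989869 0.45069549 0.17      ] mug [0.39808945 0.53545199 0.09      ]
offset [[0.0302, -0.392, -0.3449], [0.1472, -0.392, -0.3447]]
angular [[1.7344, -0.0012, 0.0015], [1.7344, -0.0012, 0.0015]]
offset [[0.0302, -0.392, -0.3449]]
angular [[-1.4072, -0.0015, -0.0011]]
```

Run:
```python
from h import *
from cell import telemetry
rows(telemetry.get_obs(),[((.487,.0965,.20),125)])
```

```text
offset [[0.0302, -0.392, -0.3449]]
angular [[-1.0756, -0.0016, -0.0009]]
```

Request:
drive_tool --offset '[[0.03,-0.392,-0.345],[0.03,-0.392,-0.345],[0.03,-0.392,-0.345],[0.03,-0.392,-0.345],[0.03,-0.392,-0.345],[0.03,-0.392,-0.345],[0.03,-0.392,-0.345],[0.03,-0.392,-0.345],[0.03,-0.392,-0.345],[0.03,-0.392,-0.345]]' --angular '[[-1.0756,0,0],[-1.0756,0,0],[-1.0756,0,0],[-1.0756,0,0],[-1.0756,0,0],[-1.0756,0,0],[-1.0756,0,0],[-1.0756,0,0],[-1.0756,0,0],[-1.0756,0,0]]' --fingers -0.4 --squeeze 5

```text
time_s: 1.35
tool_pos: [0.4876, 0.0923, 0.1998]
tool_rot: [121.3, 89.8, -114.1]
force: [-0.2, 0.1, 0.0]
grip_width: 0.0606
```

```bash
cat > look.py <<'E'
import sys,pickle,cv2
from cell import telemetry, vision
t=sys.argv[1]
for n in("top","side"):
    if n[0] in sys.argv[2]:
        c=vision.read_camera(n); pickle.dump(c,open(f'{n}{t}.pkl','wb'))
        x,y,w=[int(v) for v in (sys.argv[3] if n=='top' else sys.argv[4]).split(',')]
        cv2.imwrite(f'pics/{n}{t}.png',cv2.resize(c["pixels"][y:y+w*3//4,x:x+w,::-1],(800,600),interpolation=cv2.INTER_CUBIC))
o=telemetry.get_obs();print({k:v.round(3).tolist() if hasattr(v,'round') and k!='time_s' else v for k,v in o.items() if k in('time_s','tool_pos','tool_rot','force','qpos','grip_width')})
E
python3 look.py 1 ts 180,120,160 180,100,160
python3 - <<'E'
from h import *
from cell import telemetry
rows(telemetry.get_obs(),[((.487,.0965,.083),125)])
E
```

```text
{'time_s': 1.45, 'qpos': [-28.512, 0.463, 14.299, 107.338, -0.076, 72.316, 110.777], 'tool_pos': [0.487, 0.097, 0.2], 'tool_rot': [91.226, 89.889, -143.806], 'force': [0.147, 1.372, -0.811], 'grip_width': 0.06054453599008937}
offset [[0.1169, -0.0004, -0.0004]]
angular [[-0.0006, -0.0, -0.0019]]
```

View pics/top1.png

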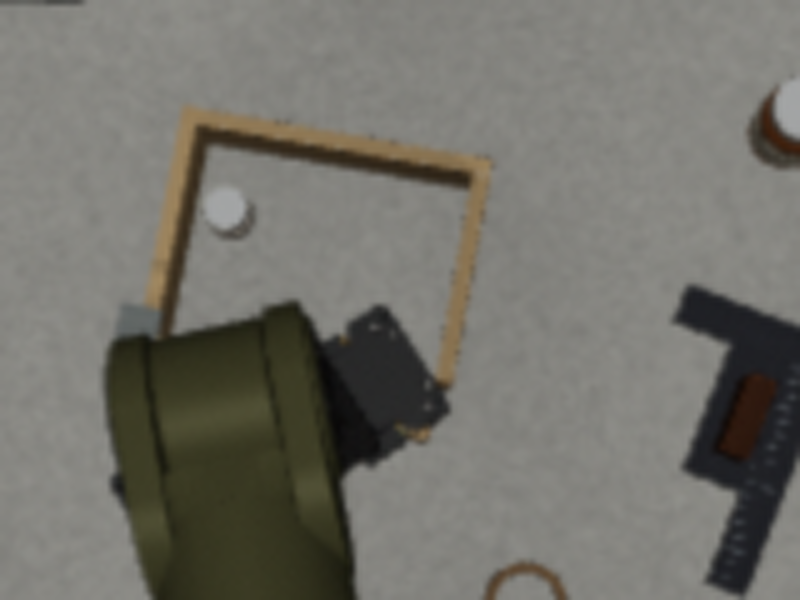

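View pics/side1.png

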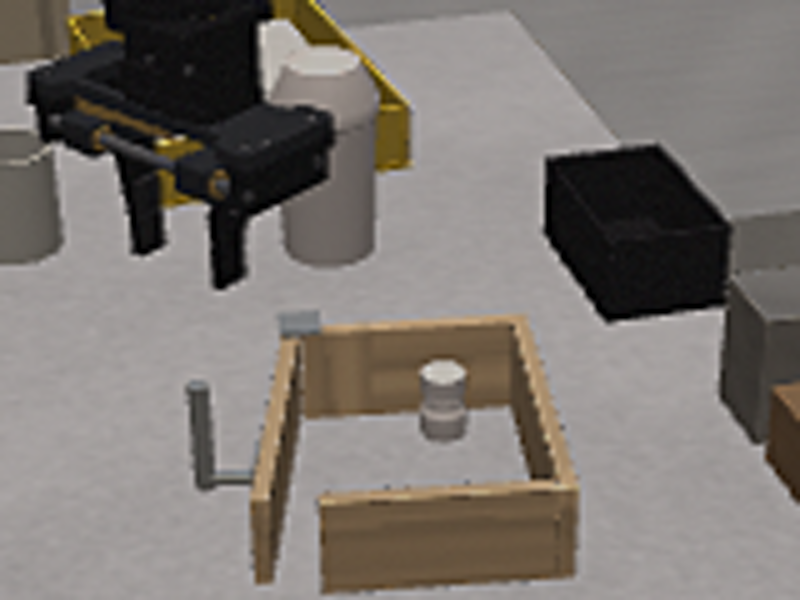

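The gripper's fingers, midway at about (185,260) in the side crop, hang above the post top at (198,385). I'll descend and close.

Request:
drive_tool --offset '[[0.04,0,0],[0.08,0,0],[0.117,0,0],[0.117,0,0],[0.117,0,0]]' --angular '[[0,0,0],[0,0,0],[0,0,0],[0,0,0],[0,0,0]]'

```text
time_s: 2.08
tool_pos: [0.4871, 0.0978, 0.0841]
tool_rot: [137.9, 90.0, -97.1]
force: [1.6, -0.0, -0.4]
grip_width: 0.0612
```

```bash
python3 look.py 2 s 180,120,160 200,120,100
```

```text
{'time_s': 2.125, 'qpos': [-28.03, 7.048, 14.479, 114.777, -2.042, 58.351, 112.452], 'tool_pos': [0.488, 0.098, 0.085], 'tool_rot': [-128.955, 89.935, -3.918], 'force': [-0.156, -0.404, -0.726], 'grip_width': 0.06126071980687949}
```

View pics/side2.png

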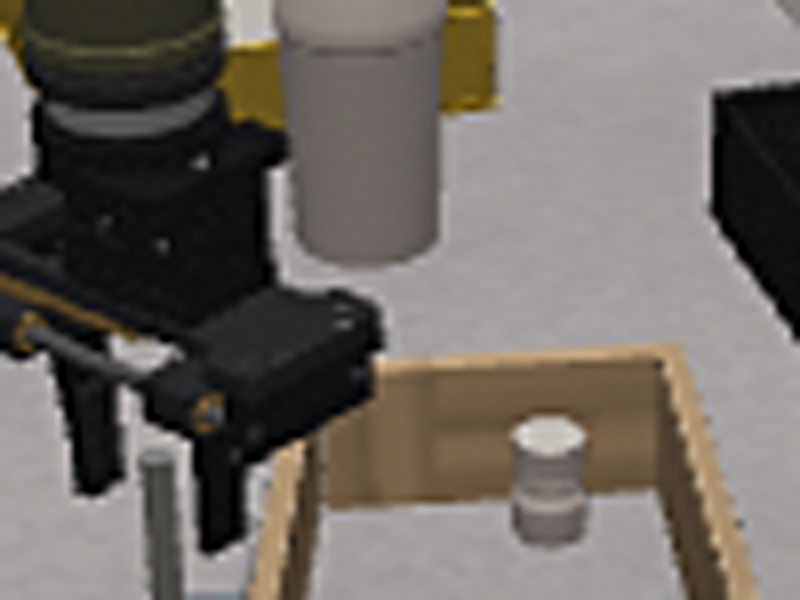

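The post top at (157,460) is between the two fingers. I'll close gently.

Request:
drive_tool --offset '[[0,0,0],[0,0,0],[0,0,0],[0,0,0],[0,0,0],[0,0,0]]' --angular '[[0,0,0],[0,0,0],[0,0,0],[0,0,0],[0,0,0],[0,0,0]]' --fingers 1 --squeeze 6

```text
time_s: 2.88
tool_pos: [0.4875, 0.0976, 0.0846]
tool_rot: [-136.3, 89.9, -11.3]
force: [-0.4, 0.2, 0.3]
grip_width: 0.0139
```

```bash
cat > door.py <<'E'
from h import *
import sys
from cell import telemetry
o=telemetry.get_obs()
print(o['time_s'],o['tool_pos'].round(4),psi(o).round(1),o['force'].round(1),o['grip_width'].round(4))
b=np.array([.561,.1047]);yaw=np.radians(-8.5);R=np.array([[np.cos(yaw),-np.sin(yaw)],[np.sin(yaw),np.cos(yaw)]])
H=b+R@np.array([-.007,.104]); p=o['tool_pos'][:2]
print('hinge',H,'radius',np.linalg.norm(p-H),'world angle',np.degrees(np.arctan2(*(p-H)[::-1])))
v=p-H;n=int(sys.argv[1]);step=float(sys.argv[2]);dps=float(sys.argv[3])
w=[]
for k in range(1,n+1):
    a=-np.radians(step*k);q=H+np.array([[np.cos(a),-np.sin(a)],[np.sin(a),np.cos(a)]])@v
    w.append(((q[0],q[1],.084),psi(o)+dps*k))
rows(o,w)
E
python3 door.py 5 5 -4
```

```text
Traceback (most recent call last):
  File "door.py", line 5, in <module>
    print(o['time_s'],o['tool_pos'].round(4),psi(o).round(1),o['force'].round(1),o['grip_width'].round(4))
                                                                                 ^^^^^^^^^^^^^^^^^^^^^
AttributeError: 'float' object has no attribute 'round'
```

Gripped, with a width of 13.9 mm, which matches the 14 mm post.

```bash
sed -i "s/o\['grip_width'\].round(4)/o['grip_width']/" door.py; python3 door.py 5 5 -4
```

```text
2.875 [0.4875 0.0976 0.0846] 125.0 [-0.4  0.2  0.3] 0.013937034897532598
hinge [0.56944907 0.20859232] radius 0.1379444902383903 world angle -126.42718102458664
offset [[0.0006, 0.0033, 0.0116], [0.0006, 0.0056, 0.0234], [0.0005, 0.0069, 0.0353], [0.0005, 0.0071, 0.0474], [0.0005, 0.0063, 0.0594]]
angular [[0.0698, -0.0007, 0.0007], [0.1396, -0.0007, 0.0007], [0.2094, -0.0006, 0.0008], [0.2793, -0.0006, 0.0008], [0.3491, -0.0006, 0.0008]]
```

Request:
drive_tool --offset '[[0.0005,0.0033,0.0116],[0.0005,0.0056,0.0234],[0.0005,0.0069,0.0353],[0.0005,0.0071,0.0474],[0.0005,0.0063,0.0594],[0.0005,0.0063,0.0594]]' --angular '[[0.07,0,0],[0.14,0,0],[0.21,0,0],[0.28,0,0],[0.35,0,0],[0.35,0,0]]'

```text
time_s: 3.62
tool_pos: [0.4479, 0.1432, 0.0844]
tool_rot: [-96.3, 90.0, 8.8]
force: [-2.0, -1.3, 4.5]
grip_width: 0.0137
```

```bash
python3 door.py 9 5 -4
```

```text
3.625 [0.4479 0.1432 0.0844] 105.1 [-2.  -1.3  4.5] 0.013660811157407901
hinge [0.56944907 0.20859232] radius 0.13802349103937572 world angle -151.73734544924326
offset [[0.0004, 0.0022, 0.0118], [0.0004, 0.0034, 0.0238], [0.0003, 0.0036, 0.0359], [0.0003, 0.0026, 0.0479], [0.0003, 0.0007, 0.0597], [0.0004, -0.0023, 0.0714], [0.0004, -0.0063, 0.0828], [0.0004, -0.0112, 0.0937], [0.0004, -0.0171, 0.1042]]
angular [[0.0698, -0.0, 0.0006], [0.1396, -0.0, 0.0006], [0.2094, -0.0, 0.0006], [0.2793, 0.0, 0.0006], [0.3491, 0.0, 0.0006], [0.4189, 0.0001, 0.0006], [0.4887, 0.0001, 0.0006], [0.5585, 0.0001, 0.0006], [0.6283, 0.0001, 0.0006]]
```

Request:
drive_tool --offset '[[0.0004,0.0022,0.0118],[0.0004,0.0034,0.0238],[0.0004,0.0036,0.0359],[0.0004,0.0026,0.0479],[0.0004,0.0007,0.0597],[0.0004,-0.0023,0.0714],[0.0004,-0.0063,0.0828],[0.0004,-0.0112,0.0937],[0.0004,-0.0171,0.1042]]' --angular '[[0.07,0,0],[0.14,0,0],[0.21,0,0],[0.28,0,0],[0.35,0,0],[0.42,0,0],[0.49,0,0],[0.56,0,0],[0.63,0,0]]'

```text
time_s: 4.75
tool_pos: [0.4376, 0.248, 0.0841]
tool_rot: [-98.6, 90.0, -29.7]
force: [-1.0, -0.6, 2.5]
grip_width: 0.0139
```

```bash
python3 door.py 5 4.6 -3
```

```text
4.75 [0.4376 0.248  0.0841] 68.9 [-1.  -0.6  2.5] 0.013886394589315131
hinge [0.56944907 0.20859232] radius 0.1375826571152175 world angle 163.33867727867963
offset [[0.0001, 0.0004, 0.011], [0.0001, -0.0001, 0.0221], [0.0001, -0.0014, 0.033], [0.0001, -0.0037, 0.0438], [0.0001, -0.0068, 0.0544]]
angular [[0.0524, -0.0001, 0.0005], [0.1047, -0.0001, 0.0005], [0.1571, -0.0, 0.0005], [0.2094, -0.0, 0.0005], [0.2618, -0.0, 0.0005]]
```

Request:
drive_tool --offset '[[0,0.0004,0.011],[0,-0.0001,0.0221],[0,-0.0014,0.033],[0,-0.0037,0.0438],[0,-0.0058,0.051],[0,-0.0058,0.051]]' --angular '[[0.05,0,0],[0.1,0,0],[0.157,0,0],[0.21,0,0],[0.25,0,0],[0.25,0,0]]'

```text
time_s: 5.5
tool_pos: [0.4619, 0.2937, 0.0839]
tool_rot: [-65.2, 90.0, -10.5]
force: [-0.7, 0.1, 1.5]
grip_width: 0.0138
```

Request:
drive_tool --offset '[[0,0,0],[0,0,0],[0,0,0],[0,0,0]]' --angular '[[0,0,0],[0,0,0],[0,0,0],[0,0,0]]' --fingers 0

```text
time_s: 6.0
tool_pos: [0.4619, 0.2936, 0.0839]
tool_rot: [-65.0, 90.0, -10.3]
force: [-0.7, -0.5, -0.0]
grip_width: 0.041
```

Request:
drive_tool --offset '[[-0.04,0,0],[-0.08,0,0],[-0.11,0,0],[-0.11,0,0]]' --angular '[[0,0,0],[0,0,0],[0,0,0],[0,0,0]]'

```text
time_s: 6.5
tool_pos: [0.4633, 0.2946, 0.1969]
tool_rot: [-21.6, 89.6, 33.1]
force: [-0.4, 1.3, -0.7]
grip_width: 0.0434
```

```bash
python3 door.py 1 1 0;python3 look.py 3 ts 180,120,160 180,100,160
```

```text
6.5 [0.4633 0.2946 0.1969] 54.7 [-0.4  1.3 -0.7] 0.04337000263769272
hinge [0.56944907 0.20859232] radius 0.13663473907480386 world angle 141.0063700075745
offset [[0.1129, 0.0001, 0.0017]]
angular [[-0.0, 0.0057, 0.0023]]
{'time_s': 6.6, 'qpos': [-44.115, 7.011, 9.612, 101.225, -1.202, 71.845, 20.499], 'tool_pos': [0.462, 0.293, 0.194], 'tool_rot': [-72.841, 89.968, -18.141], 'force': [-0.429, -0.117, -0.377], 'grip_width': 0.043233111743129146}
```

View pics/top3.png

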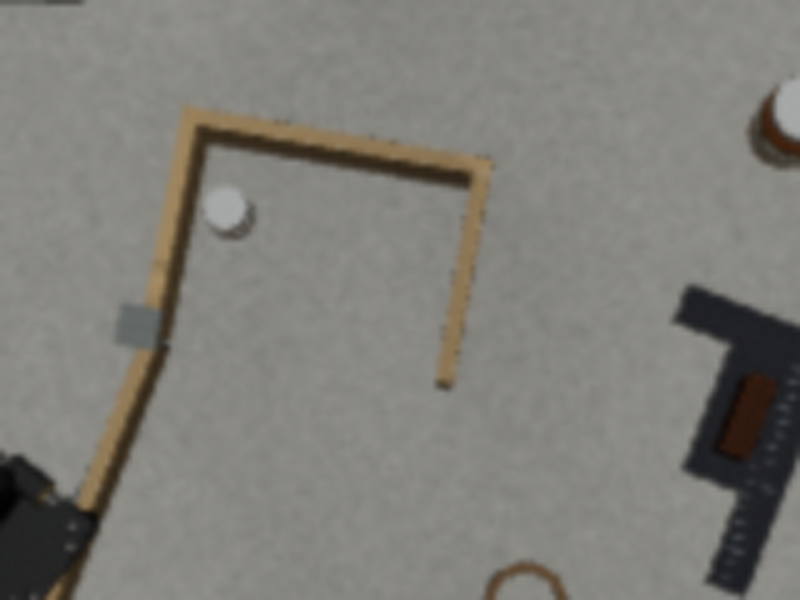

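View pics/side3.png

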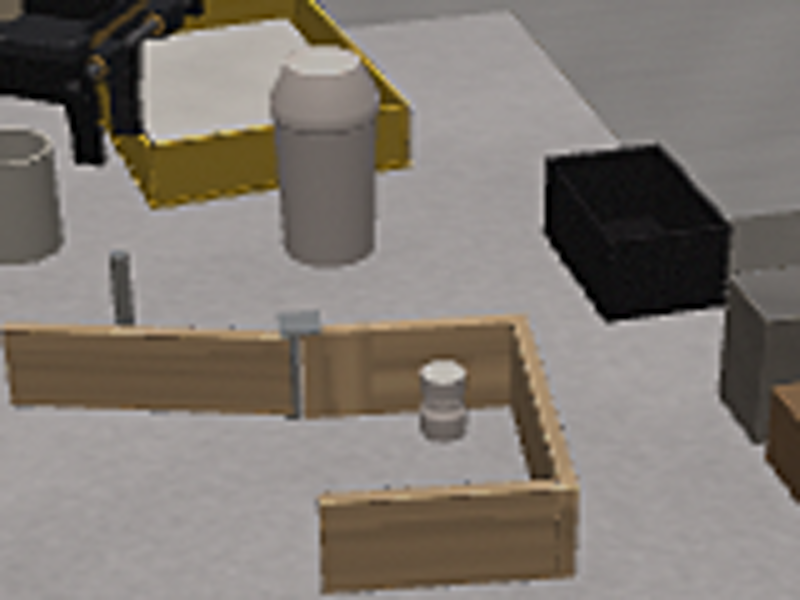

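The door is wide open at about 100°: its free end runs off the bottom-left of the top crop and nothing else has moved. Next is the square.

Run:
```python
from h import *
from cell import telemetry
rows(telemetry.get_obs(),[((.5292,-.2153,.16),70)])
```

```text
offset [[0.0337, -0.3492, -0.3762]]
angular [[-0.267, 0.0001, 0.0006]]
```

Request:
drive_tool --offset '[[0.034,-0.349,-0.376],[0.034,-0.349,-0.376],[0.034,-0.349,-0.376],[0.034,-0.349,-0.376],[0.034,-0.349,-0.376],[0.034,-0.349,-0.376],[0.034,-0.349,-0.376],[0.034,-0.349,-0.376],[0.034,-0.349,-0.376],[0.034,-0.349,-0.376]]' --angular '[[-0.267,0,0],[-0.267,0,0],[-0.267,0,0],[-0.267,0,0],[-0.267,0,0],[-0.267,0,0],[-0.267,0,0],[-0.267,0,0],[-0.267,0,0],[-0.267,0,0]]' --fingers -0.2

```text
time_s: 7.85
tool_pos: [0.5276, -0.2166, 0.158]
tool_rot: [121.0, 89.8, -169.2]
force: [0.4, 0.4, 0.1]
grip_width: 0.0521
```

```bash
python3 look.py 4 s 180,120,160 190,150,160
python3 - <<'E'
from h import *
from cell import telemetry
rows(telemetry.get_obs(),[((.5292,-.2153,.1),70),((.5292,-.2153,.026),70)])
E
```

```text
{'time_s': 7.9, 'qpos': [-10.659, 12.697, 34.401, 101.162, -7.641, 68.611, 95.842], 'tool_pos': [0.528, -0.215, 0.158], 'tool_rot': [96.556, 89.869, 166.497], 'force': [-0.185, -0.119, -0.646], 'grip_width': 0.0517823424709814}
offset [[0.0583, -0.0013, -0.0002], [0.1323, -0.0014, -0.0002]]
angular [[-0.001, -0.0003, -0.0023], [-0.001, -0.0003, -0.0023]]
```

View pics/side4.png

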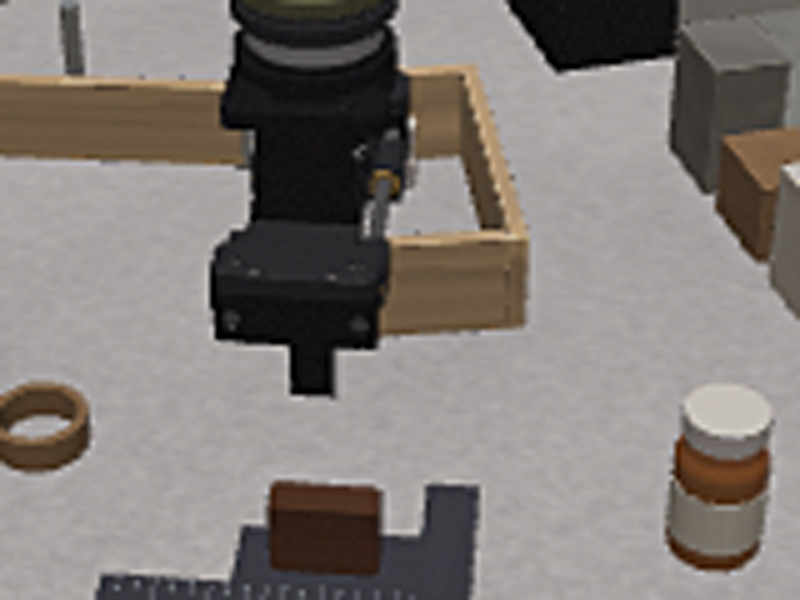

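The finger at (312,370) is above the grip, centred at about (325,530). I'll descend and close.

Request:
drive_tool --offset '[[0.05,-0.001,0],[0.09,-0.001,0],[0.12,-0.001,0],[0.132,-0.001,0],[0.132,-0.001,0],[0.132,-0.001,0]]' --angular '[[0,0,-0.002],[0,0,-0.002],[0,0,-0.002],[0,0,-0.002],[0,0,-0.002],[0,0,-0.002]]'

```text
time_s: 8.65
tool_pos: [0.53, -0.2149, 0.0276]
tool_rot: [-82.8, 89.9, -12.8]
force: [0.2, 0.1, -0.3]
grip_width: 0.0521
```

Request:
drive_tool --offset '[[0,0,0],[0,0,0],[0,0,0],[0,0,0],[0,0,0]]' --angular '[[0,0,0],[0,0,0],[0,0,0],[0,0,0],[0,0,0]]' --fingers 1 --squeeze 40

```text
time_s: 9.28
tool_pos: [0.5299, -0.2157, 0.0279]
tool_rot: [-103.4, 89.9, -33.4]
force: [-1.1, -1.5, 1.6]
grip_width: 0.0219
```

```bash
python3 look.py 5 ts 250,130,130 190,180,140
python3 - <<'E'
from h import *
from cell import telemetry
o=telemetry.get_obs();print(psi(o))
E
```

```text
{'time_s': 9.375, 'qpos': [-7.847, 21.757, 32.194, 107.596, -14.019, 54.427, 100.658], 'tool_pos': [0.53, -0.216, 0.028], 'tool_rot': [-103.413, 89.862, -33.462], 'force': [-0.544, -2.255, 3.482], 'grip_width': 0.021568100215741022}
69.95124794407494
```

View pics/side5.png

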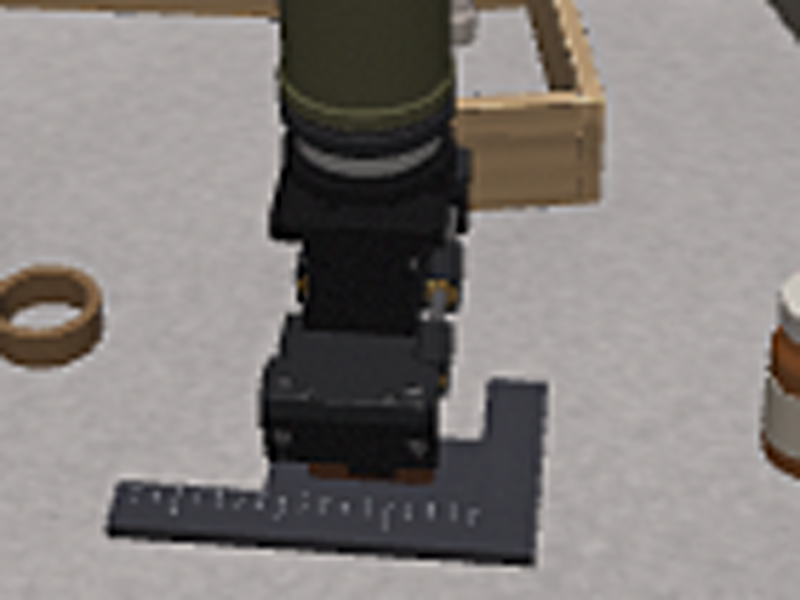

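View pics/top5.png

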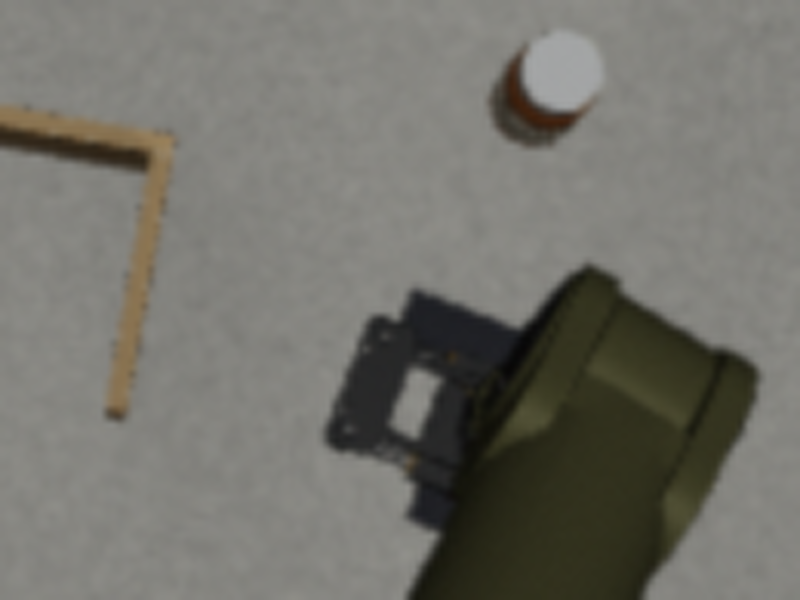

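Gripped at 21.6 mm. I'll lift it clear of the tape and walls, carry it to just in front of the doorway, set it down and then slide it in.

Request:
drive_tool --offset '[[-0.02,0,0],[-0.05,0,0],[-0.08,0,0],[-0.095,0,0],[-0.095,0,0]]' --angular '[[0,0,0],[0,0,0],[0,0,0],[0,0,0],[0,0,0]]'

```text
time_s: 10.0
tool_pos: [0.5304, -0.2153, 0.124]
tool_rot: [-85.4, 89.8, -15.4]
force: [0.0, -0.1, -3.6]
grip_width: 0.022
```

```bash
python3 look.py 6 s 250,130,130 190,140,160
python3 - <<'E'
from h import *
from cell import telemetry
o=telemetry.get_obs();print(psi(o))
rows(o,[((.4516,.0826,.124),81.5)])
E
```

```text
{'time_s': 10.05, 'qpos': [-10.308, 14.791, 34.302, 103.363, -9.178, 64.502, 97.035], 'tool_pos': [0.53, -0.215, 0.123], 'tool_rot': [-90.354, 89.883, -20.38], 'force': [0.162, -0.002, -3.317], 'grip_width': 0.02196235622076121}
69.97316027800404
offset [[-0.0017, 0.1752, 0.253]]
angular [[-0.2012, -0.0002, 0.002]]
```

View pics/side6.png

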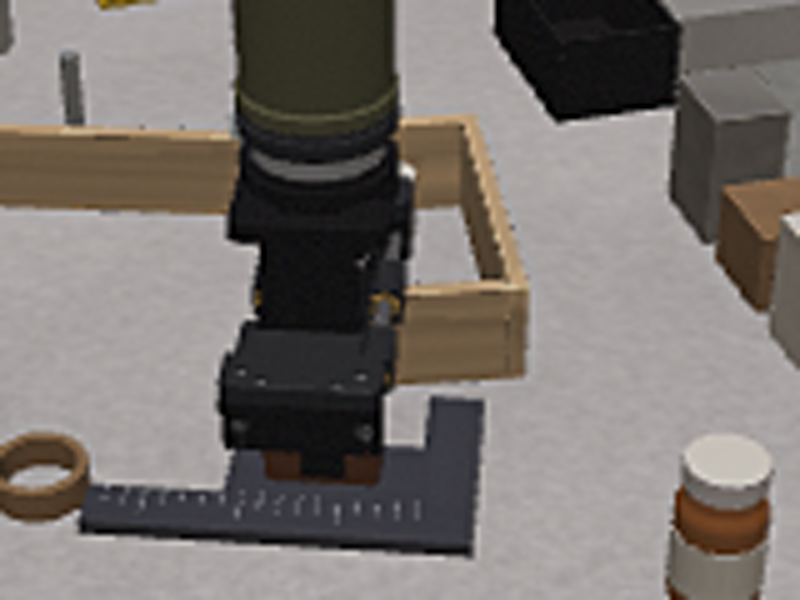

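The square is up and level, and the grip is centred in the fingers.

Request:
drive_tool --offset '[[-0.001,0.022,0.032],[-0.001,0.044,0.063],[-0.001,0.066,0.095],[-0.001,0.088,0.127],[-0.001,0.11,0.158],[-0.001,0.132,0.19],[-0.001,0.154,0.222],[-0.002,0.175,0.253],[-0.002,0.175,0.253],[-0.002,0.175,0.253]]' --angular '[[-0.025,0,0],[-0.05,0,0],[-0.075,0,0],[-0.1,0,0],[-0.125,0,0],[-0.15,0,0],[-0.175,0,0],[-0.2,0,0.002],[-0.2,0,0.002],[-0.2,0,0.002]]'

```text
time_s: 11.3
tool_pos: [0.451, 0.0819, 0.1233]
tool_rot: [135.4, 89.9, -143.2]
force: [0.2, -0.7, -3.0]
grip_width: 0.0219
```

```bash
python3 look.py 7 ts 180,120,180 160,140,180
python3 - <<'E'
from h import *
from cell import telemetry
o=telemetry.get_obs();print(psi(o))
rows(o,[((.4516,.0826,.028),81.5)])
E
```

```text
{'time_s': 11.4, 'qpos': [-32.734, -0.493, 19.197, 117.456, 0.225, 63.089, 67.685], 'tool_pos': [0.452, 0.081, 0.124], 'tool_rot': [137.95, 89.912, -140.725], 'force': [0.115, 0.065, -2.348], 'grip_width': 0.02180753180704869}
81.32462006846806
offset [[0.0957, 0.0, 0.0013]]
angular [[-0.0031, -0.0011, -0.001]]
```

View pics/side7.png

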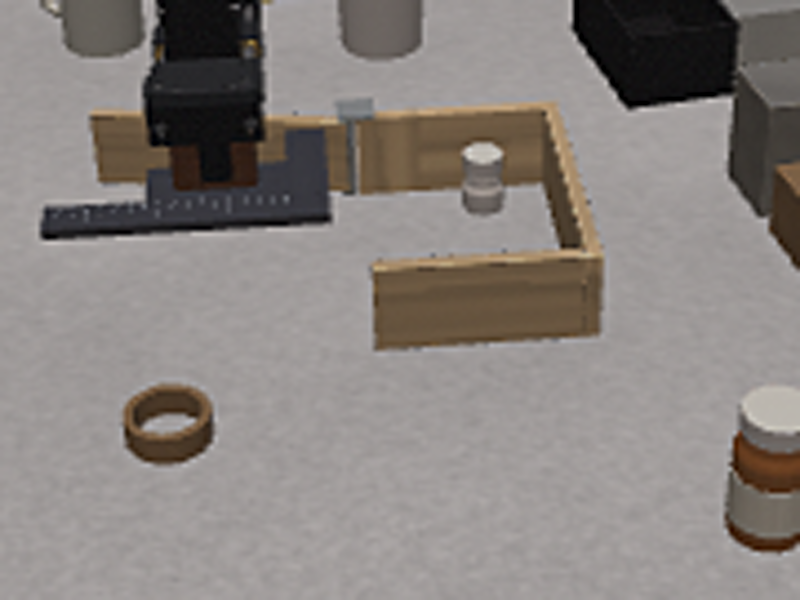

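View pics/top7.png

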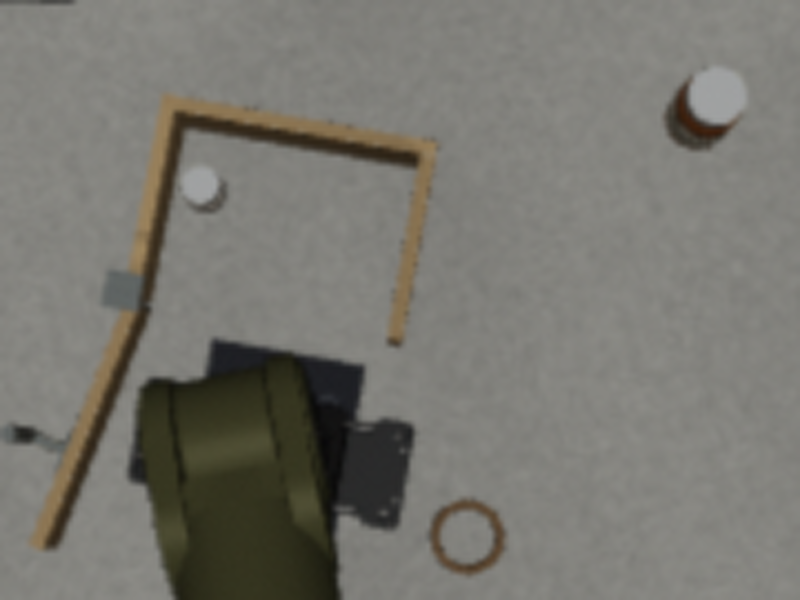

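In both views the square hangs in front of the doorway, clear of the door, the tape and the wall. I'll lower it.

Request:
drive_tool --offset '[[0.025,0,0.001],[0.05,0,0.001],[0.075,0,0.001],[0.09,0,0.001],[0.0955,0,0.001],[0.0955,0,0.001]]' --angular '[[-0.003,0,0],[-0.003,0,0],[-0.003,0,0],[-0.003,0,0],[-0.003,0,0],[-0.003,0,0]]'

```text
time_s: 12.15
tool_pos: [0.4523, 0.0821, 0.0287]
tool_rot: [171.7, 90.0, -106.8]
force: [0.1, -0.1, -3.0]
grip_width: 0.0214
```

```bash
python3 look.py 8 ts 200,120,120 170,150,150
cat > push.py <<'E'
# offsets for moving in the bay frame: args: target origin mm in bay (x,y), psi, z ; n rows
from h import *
import sys
from cell import telemetry
o=telemetry.get_obs()
print(o['time_s'],o['tool_pos'].round(4),psi(o).round(2),'F',o['force'].round(1),'M',o['wrist_torque'].round(2))
yaw=np.radians(-8.5);b=np.array([.561,.1047]);R=np.array([[np.cos(yaw),-np.sin(yaw)],[np.sin(yaw),np.cos(yaw)]])
print('in bay',(R.T@(o['tool_pos'][:2]-b)*1000).round(1),'F bay',(R.T@o['force'][:2]).round(1))
if len(sys.argv)>1:
    x,y,ps,z=map(float,sys.argv[1:5]);q=b+R@np.array([x,y])/1000
    rows(o,[((q[0],q[1],z),ps)])
E
python3 push.py 0 -38 81.5 .028
```

```text
{'time_s': 12.25, 'qpos': [-32.068, 7.395, 19.423, 122.273, -3.127, 50.775, 70.664], 'tool_pos': [0.452, 0.082, 0.029], 'tool_rot': [-133.042, 89.966, -51.563], 'force': [0.764, -0.774, -3.216], 'grip_width': 0.021764297434275885}
12.25 [0.4524 0.0823 0.0288] 81.48 F [ 0.8 -0.8 -3.2] M [0.08 0.01 0.04]
in bay [-104.1  -38.2] F bay [ 0.9 -0.7]
offset [[0.0009, -0.1041, 0.0002]]
angular [[-0.0004, -0.0004, 0.0004]]
```

View pics/side8.png

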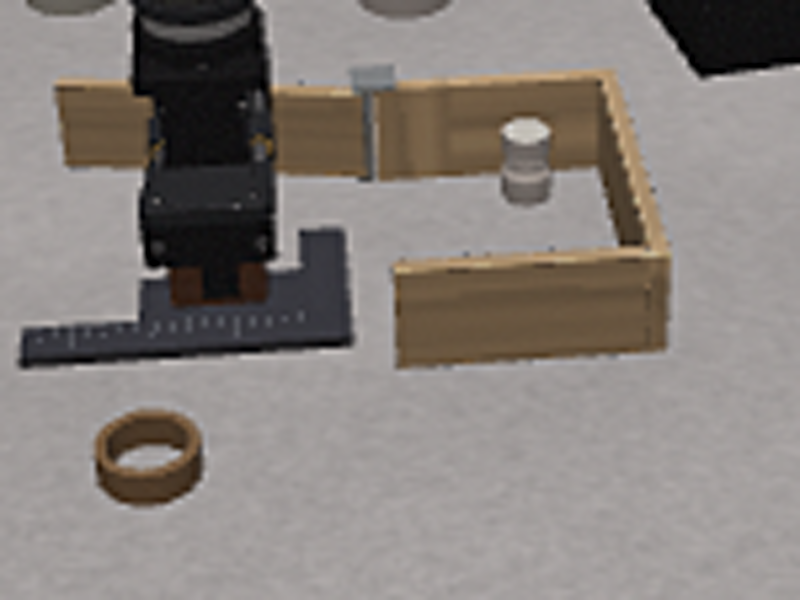

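View pics/top8.png

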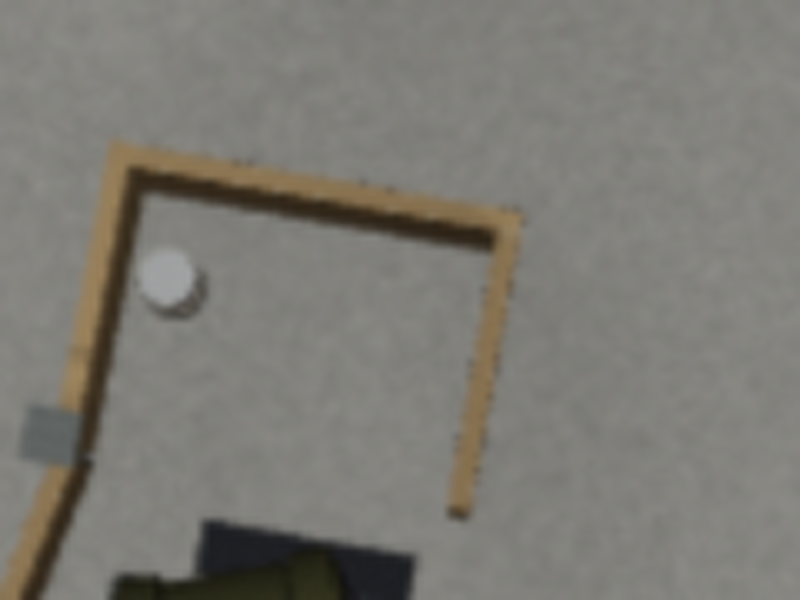

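Still hanging by about 1 mm (3.2 N of weight). I'll lower it onto the counter, then slide it in.

Request:
drive_tool --offset '[[0.0015,0,0],[0.0025,0,0],[0.0025,0,0]]' --angular '[[0,0,0],[0,0,0],[0,0,0]]'

```text
time_s: 12.62
tool_pos: [0.4529, 0.0826, 0.0278]
tool_rot: [-71.0, 90.0, 10.5]
force: [-3.7, -0.8, 9.5]
grip_width: 0.0216
```

```bash
python3 push.py 40 -38 81.5 .027
```

```text
12.625 [0.4529 0.0826 0.0278] 81.49 F [-3.7 -0.8  9.5] M [-0.29  0.95 -0.01]
in bay [-103.7  -37.9] F bay [-3.6 -1.3]
offset [[0.0009, -0.1437, -0.0001]]
angular [[-0.0002, 0.0003, 0.0007]]
```

Request:
drive_tool --offset '[[0,-0.016,0],[0,-0.034,0],[0,-0.052,0],[0,-0.07,0],[0,-0.088,0],[0,-0.106,0],[0,-0.124,0],[0,-0.14,0],[0,-0.143,0]]' --angular '[[0,0,0],[0,0,0],[0,0,0],[0,0,0],[0,0,0],[0,0,0],[0,0,0],[0,0,0],[0,0,0]]'

```text
time_s: 13.75
tool_pos: [0.5955, 0.0611, 0.0279]
tool_rot: [-90.6, 89.9, -9.1]
force: [-2.1, -0.8, 1.9]
grip_width: 0.0217
```

```bash
python3 push.py 68 -46 81.5 .027; python3 look.py 9 ts 200,120,120 190,150,120
```

```text
13.75 [0.5955 0.0611 0.0279] 81.47 F [-2.1 -0.8  1.9] M [-0.16  0.54 -0.05]
in bay [ 40.5 -38. ] F bay [-1.9 -1.1]
offset [[0.0009, -0.0275, -0.008]]
angular [[-0.0005, -0.0, 0.0018]]
{'time_s': 13.85, 'qpos': [-25.432, 23.009, 20.403, 103.487, -9.54, 55.101, 80.439], 'tool_pos': [0.595, 0.061, 0.028], 'tool_rot': [-88.384, 89.915, -6.894], 'force': [-0.08, -0.597, -2.58], 'grip_width': 0.021481055125654132}
```

View pics/side9.png

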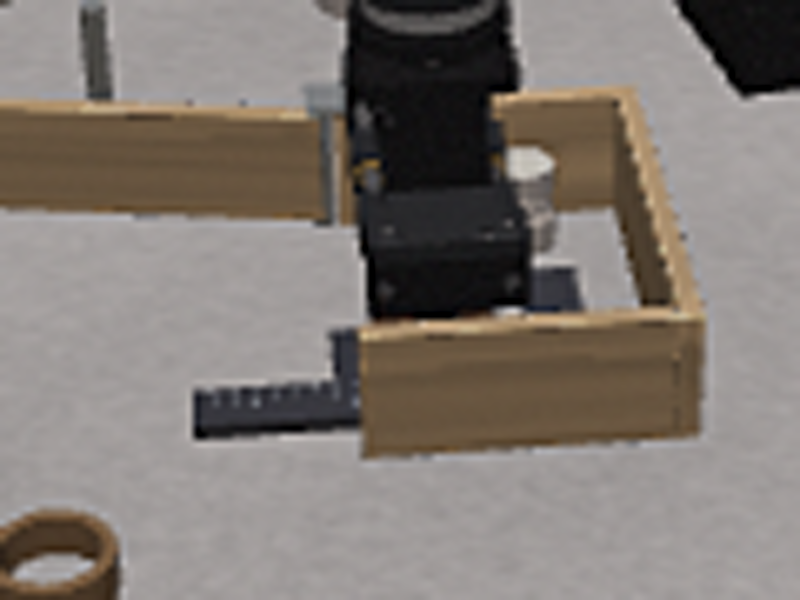

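View pics/top9.png

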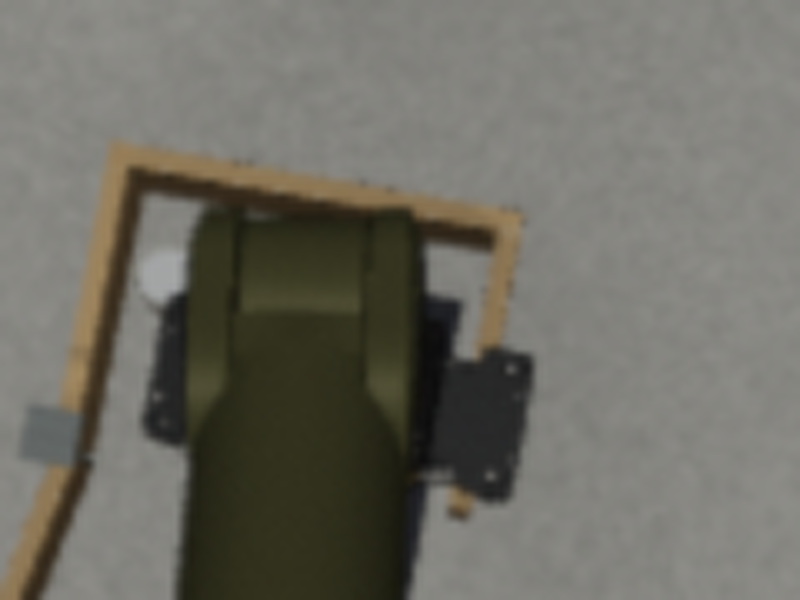

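The square is inside, with its corner at (458,300) in the top crop. The gaps to the back and side walls are still open. I'll approach the back wall slowly.

Request:
drive_tool --offset '[[0.001,-0.008,-0.001],[0.001,-0.016,-0.003],[0.001,-0.022,-0.005],[0.001,-0.024,-0.005]]' --angular '[[0,0,0],[0,0,0],[0,0,0],[0,0,0]]'

```text
time_s: 14.35
tool_pos: [0.6168, 0.0536, 0.0279]
tool_rot: [27.1, 89.9, 108.7]
force: [-5.8, 1.2, 7.7]
grip_width: 0.0214
```

Request:
drive_tool --offset '[[0,-0.002,0],[0,-0.004,0],[0,-0.005,0]]' --angular '[[0,0,0],[0,0,0],[0,0,0]]'

```text
time_s: 14.72
tool_pos: [0.6216, 0.053, 0.0279]
tool_rot: [46.3, 89.9, 127.9]
force: [-3.4, 0.4, 2.7]
grip_width: 0.0215
```

```bash
python3 push.py
```

```text
14.725 [0.6216 0.053  0.0279] 81.52 F [-3.4  0.4  2.7] M [-0.03  0.57 -0.11]
in bay [ 67.5 -42.2] F bay [-3.4 -0.1]
```

Request:
drive_tool --offset '[[0,-0.002,0],[0,-0.004,0],[0,-0.005,0]]' --angular '[[0,0,0],[0,0,0],[0,0,0]]'

```text
time_s: 15.1
tool_pos: [0.6248, 0.0525, 0.0279]
tool_rot: [80.5, 89.7, 162.0]
force: [-10.1, 0.8, 8.2]
grip_width: 0.0216
```

```bash
python3 push.py
```

```text
15.1 [0.6248 0.0525 0.0279] 81.52 F [-10.1   0.8   8.2] M [ 0.04  1.85 -0.14]
in bay [ 70.8 -42.2] F bay [-10.1  -0.7]
```

Back-wall contact at about 10 N. Now towards the side wall, keeping the x preload.

Request:
drive_tool --offset '[[0,-0.001,-0.002],[0,-0.001,-0.004],[0,-0.001,-0.006],[0,-0.001,-0.006]]' --angular '[[0,0,0],[0,0,0],[0,0,0],[0,0,0]]'

```text
time_s: 15.6
tool_pos: [0.6243, 0.0514, 0.0282]
tool_rot: [51.0, 89.4, 132.7]
force: [-6.7, 7.2, 4.8]
grip_width: 0.0217
```

```bash
python3 push.py
```

```text
15.6 [0.6243 0.0514 0.0282] 81.73 F [-6.7  7.2  4.8] M [1.51 0.91 0.21]
in bay [ 70.5 -43.4] F bay [-7.7  6.2]
```

```bash
python3 look.py 10 ts 230,140,60 220,170,80
```

```text
{'time_s': 15.7, 'qpos': [-23.102, 26.322, 20.201, 98.823, -11.026, 57.111, 82.986], 'tool_pos': [0.624, 0.051, 0.028], 'tool_rot': [51.554, 89.446, 133.295], 'force': [-6.718, 7.655, 4.538], 'grip_width': 0.021306553652272422}
```

View pics/top10.png

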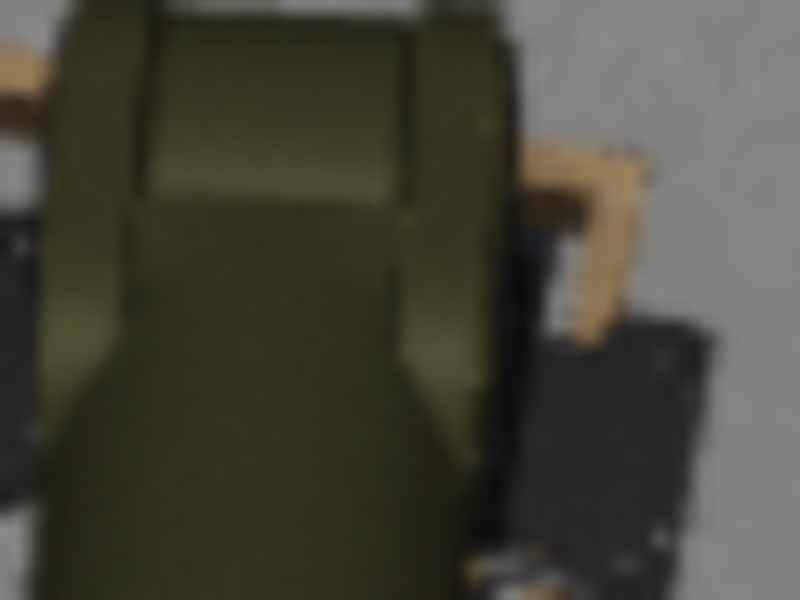

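View pics/side10.png

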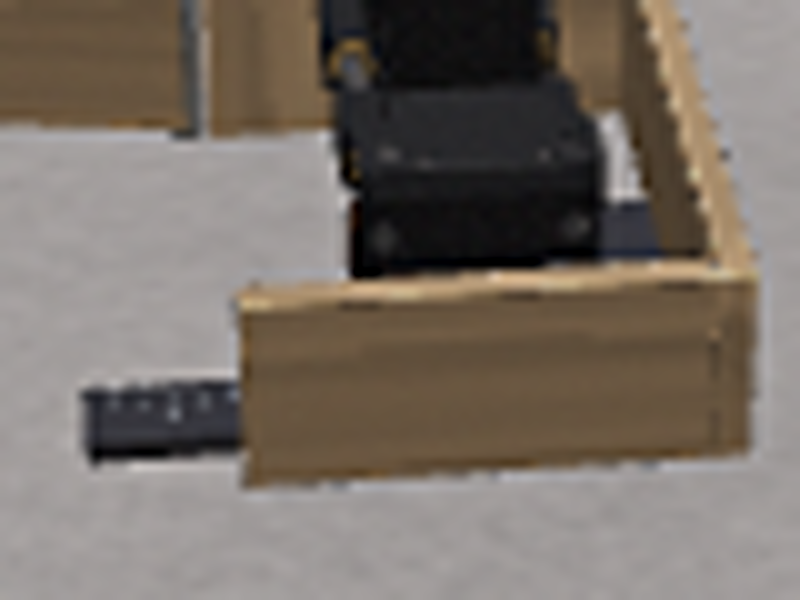

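The top view still shows a gap of a few mm between the square's edge (≈548) and the side wall (≈578), so the y force is friction on the back wall and counter. I'll ease off x and z, move in y, then re-press.

Request:
drive_tool --offset '[[0,0.003,0],[-0.0003,0.003,-0.002],[-0.0003,0.003,-0.004],[-0.0003,0.003,-0.005],[-0.0003,0.003,-0.005]]' --angular '[[0,0,0],[0,0,0],[0,0,0],[0,0,0],[0,0,0]]'

```text
time_s: 16.32
tool_pos: [0.6209, 0.0463, 0.0285]
tool_rot: [51.2, 89.5, 132.9]
force: [0.7, 0.9, -0.7]
grip_width: 0.022
```

```bash
python3 push.py 70 -50 81.5 .0275
```

```text
16.325 [0.6209 0.0463 0.0285] 81.71 F [ 0.7  0.9 -0.7] M [ 0.02 -0.37  0.07]
in bay [ 67.8 -48.9] F bay [0.6 1. ]
offset [[0.001, -0.0022, -0.0011]]
angular [[0.0036, 0.0056, -0.007]]
```

Request:
drive_tool --offset '[[0,0,0],[0.0003,0,-0.0015],[0.0003,0,-0.003],[0.0003,0,-0.003]]' --angular '[[0.0036,0.0056,-0.007],[0.0036,0.0056,-0.007],[0.0036,0.0056,-0.007],[0.0036,0.0056,-0.007]]'

```text
time_s: 16.82
tool_pos: [0.6203, 0.0443, 0.028]
tool_rot: [22.7, 89.9, 104.2]
force: [0.2, 3.8, -2.0]
grip_width: 0.0218
```

```bash
python3 push.py 70 -50 81.5 .0275
```

```text
16.825 [0.6203 0.0443 0.028 ] 81.51 F [ 0.2  3.8 -2. ] M [ 0.84 -0.16 -0.08]
in bay [ 67.5 -51. ] F bay [-0.3  3.8]
offset [[0.0005, -0.0025, 0.001]]
angular [[0.0002, 0.0011, -0.0005]]
```

Request:
drive_tool --offset '[[0.0005,0,-0.002],[0.0005,0,-0.003],[0.0005,0,-0.003]]' --angular '[[0,0.001,0],[0,0.001,0],[0,0.001,0]]'

```text
time_s: 17.2
tool_pos: [0.6202, 0.0442, 0.0281]
tool_rot: [0.9, 89.8, 82.4]
force: [-0.2, 7.2, 0.2]
grip_width: 0.0218
```

```bash
python3 push.py 70 -50 81.5 .0275; python3 look.py 11 t 230,140,60 220,170,80
```

```text
17.2 [0.6202 0.0442 0.0281] 81.59 F [-0.2  7.2  0.2] M [ 1.52 -0.09 -0.24]
in bay [ 67.5 -51. ] F bay [-1.3  7.1]
offset [[0.0006, -0.0025, 0.001]]
angular [[0.0015, 0.0037, -0.0001]]
{'time_s': 17.25, 'qpos': [-22.984, 25.604, 20.472, 99.894, -10.712, 56.349, 83.185], 'tool_pos': [0.62, 0.044, 0.028], 'tool_rot': [0.338, 89.788, 81.922], 'force': [0.601, 6.652, 0.278], 'grip_width': 0.02157240487133632}
```

View pics/top11.png

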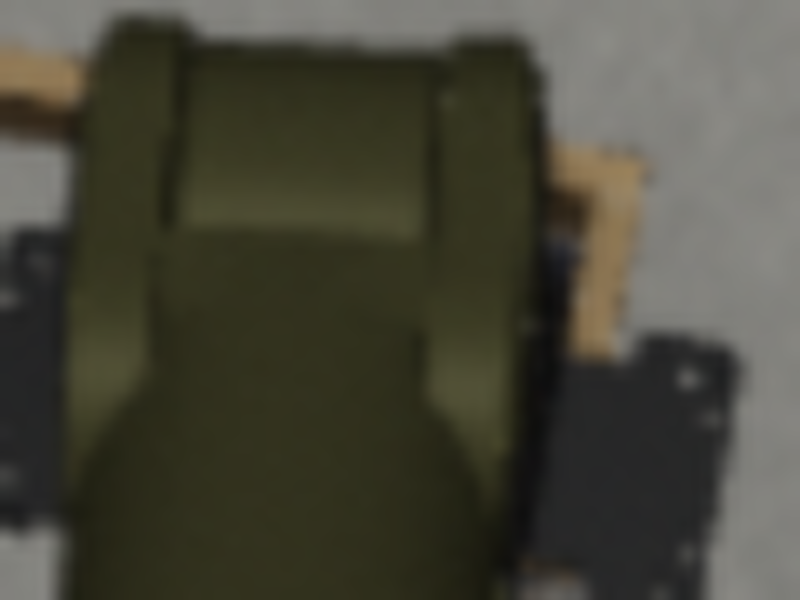

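Side wall contact at 7 N. Now press x again while holding the y preload.

Request:
drive_tool --offset '[[0.0005,-0.002,-0.002],[0.0005,-0.004,-0.002],[0.0005,-0.006,-0.002],[0.0005,-0.006,-0.002]]' --angular '[[0,0.002,0],[0,0.002,0],[0,0.002,0],[0,0.002,0]]'

```text
time_s: 17.75
tool_pos: [0.6235, 0.0438, 0.028]
tool_rot: [57.2, 89.6, 138.9]
force: [-7.8, 6.0, 5.8]
grip_width: 0.0217
```

```bash
python3 push.py 70 -50 81.5 .0275
```

```text
17.75 [0.6235 0.0438 0.028 ] 81.65 F [-7.8  6.   5.8] M [ 1.19  1.49 -0.21]
in bay [ 70.8 -51. ] F bay [-8.6  4.8]
offset [[0.0005, 0.0008, 0.001]]
angular [[0.0026, 0.0038, -0.0059]]
```

Both walls are touched at x 70.8, y -51.0 in my bay estimate, matching the seated 70/-50 within calibration. The walls are turning the tool slightly (psi 81.50 → 81.65), so I'll add a little yaw that way while holding the preload, and compare torque.

Request:
drive_tool --offset '[[0.0005,-0.003,-0.003],[0.0005,-0.003,-0.003],[0.0005,-0.003,-0.003]]' --angular '[[-0.004,0.003,-0.003],[-0.004,0.003,-0.003],[-0.004,0.003,-0.003]]'

```text
time_s: 18.12
tool_pos: [0.6235, 0.0438, 0.028]
tool_rot: [64.5, 89.4, 146.4]
force: [-9.2, 7.5, 6.8]
grip_width: 0.0216
```

```bash
python3 push.py 70 -50 81.5 .0275
```

```text
18.125 [0.6235 0.0438 0.028 ] 81.94 F [-9.2  7.5  6.8] M [ 1.49  1.51 -0.41]
in bay [ 70.8 -51. ] F bay [-10.2   6.1]
offset [[0.0005, 0.0008, 0.001]]
angular [[0.0077, 0.0043, -0.009]]
```

Request:
drive_tool --offset '[[0.0005,-0.003,-0.003],[0.0005,-0.003,-0.003],[0.0005,-0.003,-0.003]]' --angular '[[0.01,0.004,-0.009],[0.01,0.004,-0.009],[0.01,0.004,-0.009]]'

```text
time_s: 18.5
tool_pos: [0.6235, 0.0438, 0.028]
tool_rot: [61.7, 89.6, 143.2]
force: [-7.6, 7.2, 8.0]
grip_width: 0.0218
```

```bash
sed -i "s/\*1000).round(1)/*1000).round(2)/;s/M',o\['wrist_torque'\].round(2)/M',o['wrist_torque'].round(3)/" push.py; python3 push.py 70 -50 81.5 .0275
```

```text
18.5 [0.6235 0.0438 0.028 ] 81.5 F [-7.6  7.2  8. ] M [1.495 1.601 0.003]
in bay [ 70.82 -51.  ] F bay [-8.6  6. ]
offset [[0.0005, 0.0008, 0.001]]
angular [[0.0001, 0.0033, -0.0061]]
```

Request:
drive_tool --offset '[[0.0005,-0.003,-0.003],[0.0005,-0.003,-0.003],[0.0005,-0.003,-0.003]]' --angular '[[0.006,0.003,-0.006],[0.006,0.003,-0.006],[0.006,0.003,-0.006]]'

```text
time_s: 18.88
tool_pos: [0.6235, 0.0438, 0.028]
tool_rot: [63.2, 89.6, 144.6]
force: [-8.7, 7.0, 7.8]
grip_width: 0.0217
```

```bash
python3 push.py 70 -50 81.5 .0275; python3 look.py 12 ts 205,130,100 190,160,110
```

```text
18.875 [0.6235 0.0438 0.028 ] 81.33 F [-8.7  7.   7.8] M [1.539 1.523 0.175]
in bay [ 70.82 -51.03] F bay [-9.7  5.7]
offset [[0.0005, 0.0008, 0.001]]
angular [[-0.0029, 0.0031, -0.0062]]
{'time_s': 18.975, 'qpos': [-22.775, 26.198, 20.476, 99.084, -10.919, 56.958, 83.137], 'tool_pos': [0.623, 0.044, 0.028], 'tool_rot': [63.29, 89.604, 144.627], 'force': [-8.267, 7.877, 6.923], 'grip_width': 0.021488596326849064}
```

View pics/top12.png

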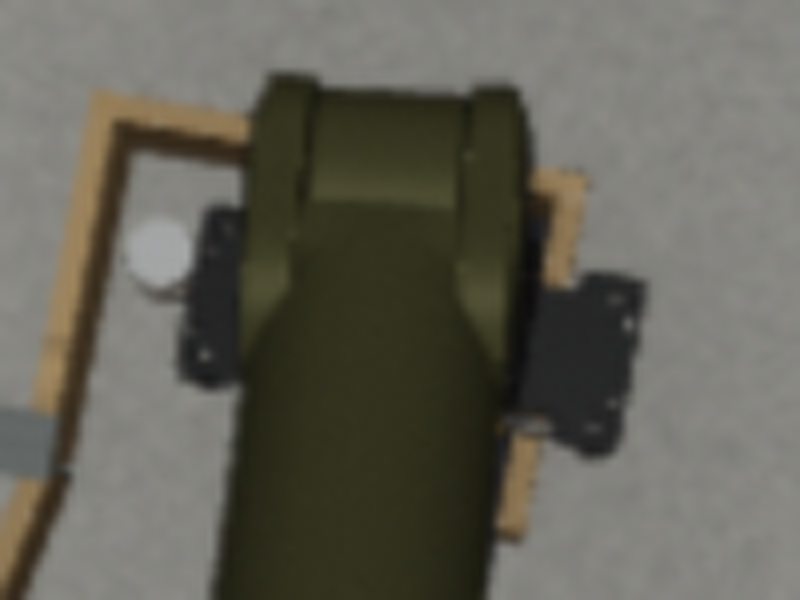

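View pics/side12.png

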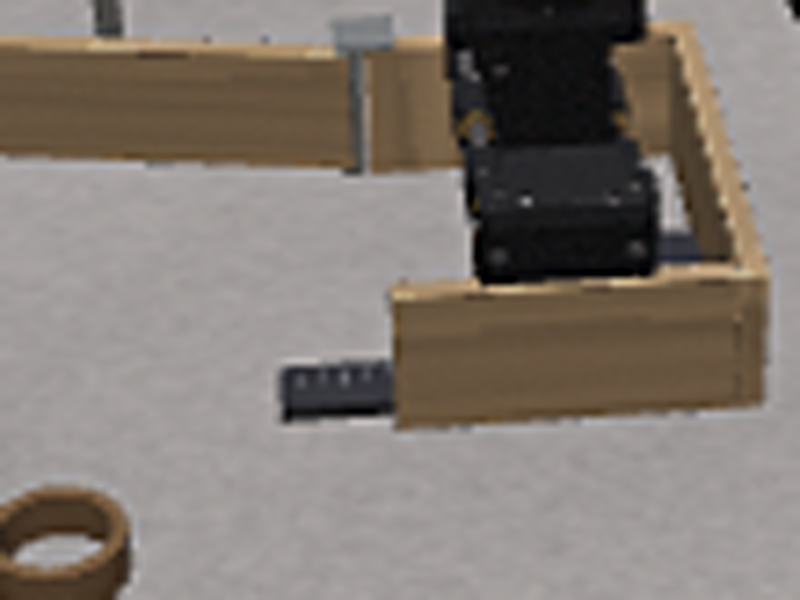

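With the position constant to 0.03 mm, wrist moment scales with tool yaw and crosses zero at psi ≈ 81.5°. So the square is flush on both walls and only the tool twists. I'll set the final balanced press, over-correcting the small tool tilt.

Request:
drive_tool --offset '[[0.0005,-0.003,-0.0035],[0.0005,-0.0035,-0.004],[0.0005,-0.0035,-0.004],[0.0005,-0.0035,-0.004],[0.0005,-0.0035,-0.004]]' --angular '[[-0.003,0.006,-0.012],[-0.003,0.006,-0.012],[-0.003,0.006,-0.012],[-0.003,0.006,-0.012],[-0.003,0.006,-0.012]]'

```text
time_s: 19.6
tool_pos: [0.6235, 0.0438, 0.0279]
tool_rot: [37.1, 89.9, 118.7]
force: [-7.4, 8.4, 6.9]
grip_width: 0.0217
```

```bash
python3 push.py 70 -50 81.5 .0275; python3 look.py 13 ts 180,110,190 190,160,110; python3 push.py
```

```text
19.6 [0.6235 0.0438 0.0279] 81.65 F [-7.4  8.4  6.9] M [ 1.925  1.809 -0.127]
in bay [ 70.85 -50.98] F bay [-8.5  7.2]
offset [[0.0004, 0.0008, 0.001]]
angular [[0.0026, 0.0014, -0.0011]]
{'time_s': 19.7, 'qpos': [-22.905, 26.028, 20.477, 99.333, -10.712, 56.592, 83.243], 'tool_pos': [0.624, 0.044, 0.028], 'tool_rot': [36.996, 89.895, 118.641], 'force': [-8.297, 9.233, 7.286], 'grip_width': 0.021621609724520787}
19.7 [0.6235 0.0438 0.0279] 81.64 F [-8.3  9.2  7.3] M [ 1.908  1.833 -0.095]
in bay [ 70.83 -50.98] F bay [-9.6  7.9]
```

View pics/top13.png

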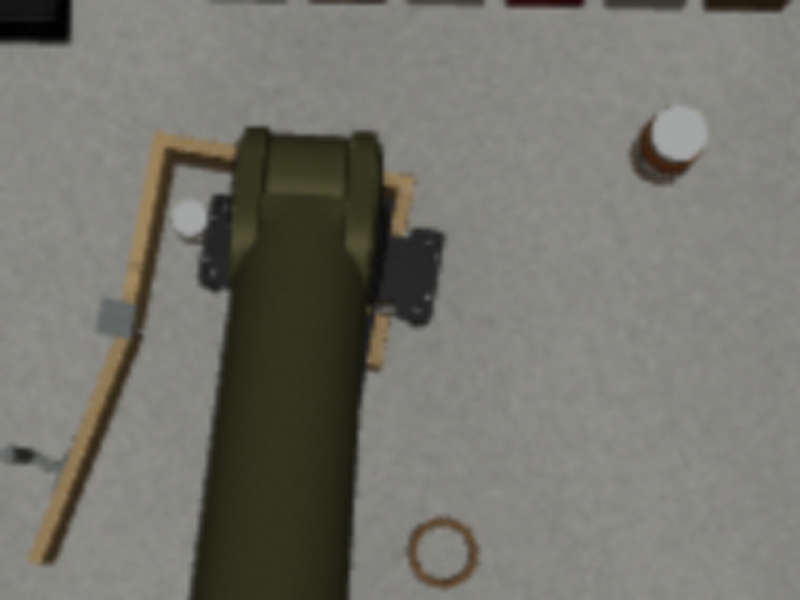

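View pics/side13.png

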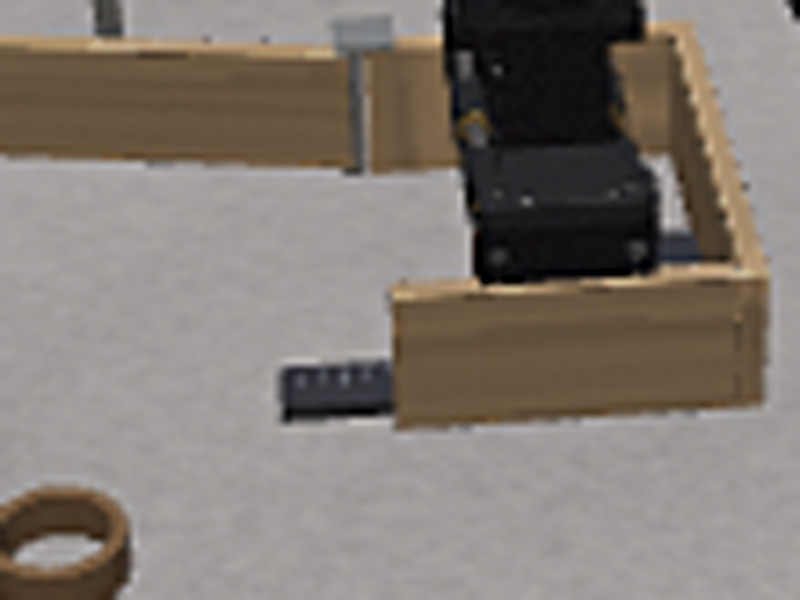

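The tail sticks out about 50 mm past the wall end, which is the seated value. Its outer edge is about 12 mm (one wall thickness) inside the wall's outer face, so it is flush. The jar, bottle, tape and door are in place, so I'm handing in.

```bash
python3 -c "
from cell import sign_off
print(sign_off())"
```

```text
the job is handed in; nothing more can be done
None
```

I swung the door open by its handle to about 100° and left it there. I then took the square by its grip and seated it in the bay's far corner. I handed in at about 20 s, still gripping and pressing it.

- **Carrying the square:** I lifted it about 95 mm to carry it over the tape roll and the side wall. I set it down in front of the doorway and slid it in flat from there.
- **Contact:** At hand-in the square was pressed on the back wall with about 9 N and on the side wall with about 8 N, held down with about 7 N and gripped at 40 N. Its position repeated to 0.03 mm while I varied the tool's yaw, and the wrist moment crossed zero close to the final yaw. That points to both edges being flush.
- **Pictures:** The square's tail sticks out about 50 mm past the wall end, with its outer edge about one wall thickness inside the outer face, as it should when seated. The jar, bottle, tape roll and door looked undisturbed in the last pictures. The screwdriver, carton, mug and canister were not all in view, but nothing touched them.
- **Disagreements:**
  - My image estimate of the bay put the seated position about 1 mm off from where contact happened. The two cameras' own bay fits also differed by up to 6 mm and 0.7°. I relied on contact instead.
  - My first press towards the side wall stuck by friction while a gap was still visible. I eased off and repeated it.
  - The arm hides the far corner from above, so I could not see that contact directly.

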